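# Touch off the dispenser's height setter and confirm it

### The job

Reference the dispenser: with the fingertips, lightly press the disc-headed plunger of the height setter part of the way in, not down to its stop, hold it a moment and let it come back up; then press the wide bar key on the white key box and let go of it. Nothing is picked up or shifted: do not touch the pin-headed setter or the plate with its knobs, do not press the round keys, and leave both setters and the loose things standing or lying where they are.

Things in the scene. Friction and masses are not known exactly. Their poses are not given: they have to be found in the camera images.
- disc_setter: the height setter to press, standing loose on the steel plate: dark steel foot 50 x 50 x 8 mm, round dark steel barrel 40 mm across up to 30 mm, and on top a sprung bright steel plunger with a broad flat disc head 34 mm across and 4 mm thick. Loose, about 0.5 kg. Origin: centre of the underside of its foot; z up.
- disc_setter_top (a point): centre of the top face of the disc head, 46 mm above the setter's underside (88 mm above the bench) when up; it moves down with the plunger
- disc_setter_plunger (a joint): how far the disc plunger is pressed in, m: 0 up, 0.012 at its stop. It starts to move at about 1.6 N, then 0.6 N per mm, and springs back when let go; anything from 4 to 10 mm is a good touch
- pin_setter: the other height setter, to be left alone, standing loose on the steel plate: dark steel foot 50 x 50 x 8 mm, round dark steel barrel 40 mm across up to 30 mm, and on top a sprung bright steel plunger with a slim pin head 12 mm across instead of a disc, the same height. Origin: centre of the underside of its foot; z up. The two setters stand 130 to 136 mm apart, in either order
- pin_setter_plunger (a joint): how far the pin plunger is pressed in, m: 0 up, 0.012 at its stop
- plate: steel stage plate, 220 (x) x 280 (y) mm, top face 42 mm above the bench, fixed. Origin: under its centre at bench height. Two black mushroom knobs (38 mm across, 37 mm high) stand on it at x = +80 mm, y = +-45 mm, and 10 mm dowel pins at x = -95 mm, y = +-120 mm
- keybox: white key box, 110 (x) x 200 (y) x 40 mm high, fixed on the bench to the robot's right. Origin: centre of its underside; three black keys in a row along y, tops 50 mm above the bench
- bar_key_top (a point): centre of the top of the wide bar key (55 mm along x, 26 mm along y), at the box's y = +58 mm, the end nearer the plate
- bar_key (a joint): how far the bar key is pressed, m: 0 up, 0.006 at its stop. It starts to move at about 1.5 N, is fully down at about 5 N and springs back; 4 mm or more counts as pressed
- mid_key (a joint): how far the middle round key (22 mm across, at the box's y = -10 mm) is pressed, m: 0 up, 0.006 at its stop
- end_key (a joint): how far the end round key (22 mm across, at the box's y = -66 mm) is pressed, m: 0 up, 0.006 at its stop
- nozzle: loose brass nozzle, a 20 mm round foot tapering to a point, 28 mm high, standing on the plate near its edge towards the robot; origin under its centre
- jar: loose amber jar with a white cap, 48 mm across, 62 mm high, beyond the key box; origin under its centre
- driver: loose grey-handled screwdriver, 180 mm long, lying along its x beyond the key box; origin under its middle
Mind the look-alikes: they are no part of the job. Leave any brown, pink or turquoise look-alike of the jar alone.

How it is judged:
On the way, in this order (a step that is already met when the one before it is completed fails the run):
1. the disc plunger is pressed in by more than 3 mm by the fingers (value of joint disc_setter_plunger above 0.003 m and contact force between the fingers and disc_setter above 0.5 N), for 0.1 s.
2. the disc plunger is let up again and the fingers are off the setter (value of joint disc_setter_plunger below 0.001 m and contact force between the fingers and disc_setter below 0.1 N), for 0.05 s.
3. the bar key is pressed by more than 3 mm by the fingers (value of joint bar_key above 0.003 m and contact force between the fingers and keybox above 0.5 N), for 0.05 s.
At the end, for the whole second after the job is handed in: Both plungers and all three keys are back up (within 1 mm), both setters, the nozzle, the jar and the screwdriver are at rest within 8 mm of where they started, and the setters, nozzle and jar are upright (within 0.05 rad) (value of joint each of disc_setter_plunger, pin_setter_plunger, bar_key, mid_key, end_key below 0.001 m and distance of each of disc_setter, pin_setter, nozzle, jar, driver from where it was at the start of the episode below 0.008 m and angle between each of disc_setter, pin_setter, jar, nozzle's own z axis and vertical below 0.05 rad and linear speed of each of disc_setter, pin_setter, nozzle, jar, driver below 0.01 m/s); the robot touches nothing.
It fails at once if the disc plunger is driven to its stop (more than 11 mm in) or the setter is pushed with more than 20 N (value of joint disc_setter_plunger above 0.011 m or contact force between any of the arm, the fingers and disc_setter above 20 N).
It fails at once if the pin-headed setter is touched (more than 1 N) or its plunger pressed (contact force between any of the fingers, the arm and pin_setter above 1 N or value of joint pin_setter_plunger above 0.0015 m).
It fails at once if a round key is pressed (more than 1.5 mm) (value of joint any of mid_key, end_key above 0.0015 m).
It fails at once if the robot touches the plate or its knobs (more than 2 N) (contact force between any of the fingers, the arm and plate above 2 N).
It fails at once if a setter, the nozzle, the jar or the screwdriver is shifted or lifted (more than 8 mm), or a setter tipped (more than 0.2 rad) (distance of any of disc_setter, pin_setter, nozzle, jar, driver from where it was at the start of the episode above 0.008 m or angle between any of disc_setter, pin_setter's own z axis and vertical above 0.2 rad).
It also fails if it takes over 42 s, if anything falls off the work surface, if the arm or the gripper's body presses on something with over 40 N, if the wrist force passes 120 N, or if a joint passes its speed limit or range.

### The arm

A 6-joint arm with a two-finger parallel gripper is mounted at the origin on the work surface. World frame = base frame: x ahead of the robot, y to its left, z up, the work surface at z = 0. Lengths are in m, angles in rad, forces in N, time in s.
With the tool pointing down it reaches from about 0.375 to 0.925 m from the base axis. Payload 5.7 kg.
Tool frame: the origin (TCP) lies between the finger pads; the fingertips stand 14 mm ahead of it and the grasp point (between the pads) lies 5 mm behind it (finger_overhang is the distance from the TCP to the fingertips, in m); z points along the fingers, y is the direction in which the jaws open and shut (so a half turn about z gives the same grasp; the last joint's range is limited). The gripper opens to 85 mm and grips with 20 to 120 N. Pads are 22 mm wide; open, the fingers measure 114 mm over their backs; the gripper's body (76 mm by 85 mm) begins 54 mm behind the grasp point. The pads swing forward as they close: fully open they stand 13 mm farther back than shut.
Start: joints at [-1.313, 0.359, 1.51, -0, 1.272, -0.115], TCP at [0.219, -0.559, 0.245] pointing down, gripper open.
Joint ranges: [-2.97, 2.97], [-1.01, 2.36], [0.21, 2.38], [-0.96, 4.11], [0.2, 2.71], [-2.98, 2.98]. Speed limits (rad/s): [2.39, 2.39, 3.14, 3.14, 3.14, 3.14].

### API

Orientations are given as a unit quaternion [w, x, y, z].
In Python, from bench import * gives the robot as it stands. The module is installed in compiled form; this text tells all that it offers.
- The arm moves only by the shell command python3 -m jog 'ROWS' [FORCE]. ROWS is JSON, a list of rows, each an object of numbers: "dx", "dy", "dz": the shift along the tool's x, y, z each as a share of 0.025 m, from -1 to 1; "rx", "ry", "rz": the turn, a rotation vector about the tool's x, y, z each as a share of 5 degrees, from -1 to 1; "grip": the opening, from 0 (shut) to 1 (fully open). In form: [{"dx": .., "dy": .., "dz": .., "rx": .., "ry": .., "rz": .., "grip": ..}, ...]. A call has 1 to 20 rows; each row shifts and turns the commanded pose from where the row before left it, along the tool's axes as they then stand; what a row does not reach is not made up. A row lasts 1/8 s, in which the tool goes at most 62.5 mm and 10.7 degrees, less where a joint would pass 70% of its speed; a pose out of reach is approached as far as the arm can. A call with a number of a shift or a turn outside -1 to 1 is refused whole. A call with a gripper value outside its range is refused whole. The fingers move at their own pace and stop on an object; FORCE is the grip in N (left out, the last holds). Time passes only in rows, so rows that do not move let the fingers close. It gives the time, the measured TCP pose, the force and the opening at its end, in the units of the state.
- read_state(): the state, without advancing time (a new reading comes with each control period).
- capture(name): name is "scene" or "top" or "wrist"; returns the picture (384x512x3 uint8, red, green, blue); there is no depth.
- get_calibration(name): a dict with "fovy" (degrees; the focal length in pixels is half the picture's height over the tangent of half this angle, whatever the lens; pixels are square), "cx", "cy" (the principal point, pixels), "xyz" and "orientation" of the camera in the world. Camera axes: x right, y up, looking along -z (the intrinsics and any distortion apply to the point x, -y, -z); pixel columns grow to the right and rows downward; lengths in m; the calibration is good to about 2 mm. A picture is of the moment at which its call begins: read the wrist's pose just before it. get_calibration takes no time and is no camera call; for the wrist camera it gives the pose at the moment of the call.
- hand_in(): hands the job in, once; it reports no verdict.
The state is a dict: "t": time; "q": joint angles; "dq": joint speeds; "tau": joint torques, N m; "ee_pos": TCP position; "eef_rot": TCP orientation; "contact_force": force on the tool from outside, world axes, zero at the start; "torque": the same for the moment, N m; "finger_gap": opening from 0.0 (shut) to 1.0 (fully open).
Only numpy, scipy, OpenCV 4.12 (cv2) and the standard library are available. Lean on these libraries where they do the work, as an engineer would, in place of code of your own. Each camera call takes 0.05 s, during which the arm holds its last target. There are 200 camera calls.

## Working session

There is one attempt and no reset: what is moved stays moved. The work goes in short steps, Python scripts to look and compute and a shell command to move; the robot and the scene stay as the last step left them, time stands still between calls to the robot, and variables do not carry over. Pictures are saved under pics/ and viewed, about 8 in all and at most 12, crops included, and the job is handed in when it is done.

```bash
mkdir -p pics; python3 - <<'E'
from bench import *
import cv2,json
s=read_state();print(s)
for n in("scene","top"):
    print(n,get_calibration(n));im=capture(n);cv2.imwrite(f"pics/{n}0.png",im[...,::-1])
E
```

```text
{'t': 0.0, 'q': array([-1.31310957e+00,  3.59532785e-01,  1.51144258e+00,  1.58261456e-05,
        1.27246788e+00, -1.15107857e-01]), 'dq': array([1.08030263e-05, 9.99288583e-04, 3.77812270e-04, 1.30414720e-03,
       4.48291072e-04, 1.51659196e-03]), 'tau': array([ 1.05357860e-03, -5.27612221e+01, -2.78620130e+01, -4.33025127e-05,
        1.28079453e-02, -5.65986767e-06]), 'ee_pos': array([ 0.21835908, -0.55815983,  0.24443314]), 'eef_rot': array([-9.23486478e-04,  9.82678273e-01,  1.85317446e-01, -5.83659535e-05]), 'contact_force': array([-0.05960988, -0.32467133,  0.61483648]), 'torque': array([ 0.01722939,  0.01783784, -0.01435308]), 'finger_gap': 1.0029741794355127}
scene {'fovy': 48.83037637928913, 'cx': 264.7535659420308, 'cy': 191.68768820151217, 'xyz': array([ 1.15886919, -0.01389638,  0.7446268 ]), 'orientation': array([0.63354058, 0.2165225 , 0.2521772 , 0.69867804])}
top {'fovy': 44.239104924182655, 'cx': 255.85891501731632, 'cy': 186.8858440331575, 'xyz': array([ 0.45632423, -0.08450444,  1.06546819]), 'orientation': array([-0.70007619, -0.05392707,  0.07043899,  0.7085362 ])}
```

View pics/top0.png

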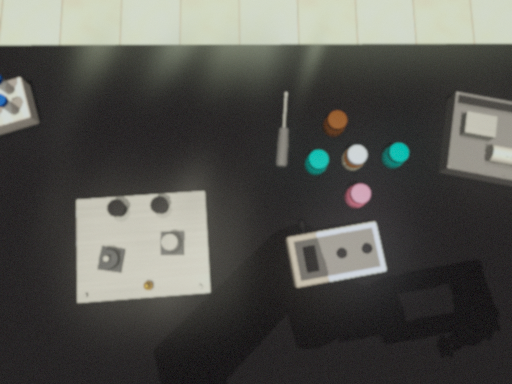

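View pics/scene0.png

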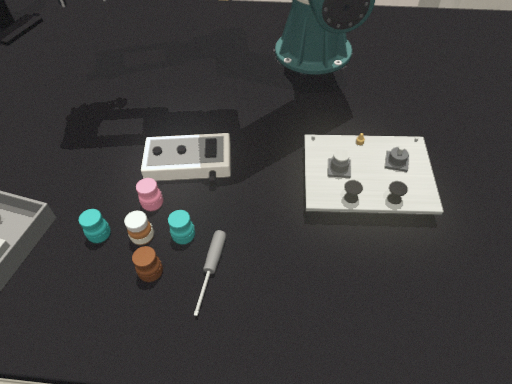

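The top view shows the disc setter near (170,242), the pin setter near (110,258), the bar key near (311,258) and the nozzle at (149,285). The scene view agrees: disc at (341,160), bar key at (211,148). Next I'll measure in crops.

```bash
cat > h.py <<'E'
from bench import *
import cv2,numpy as np
from scipy.spatial.transform import Rotation as R
def ray(n,u,v,z,c=None):
    c=c or get_calibration(n); f=192/np.tan(np.radians(c["fovy"]/2))
    o=c["orientation"]; d=R.from_quat([*o[1:],o[0]]).apply([(u-c["cx"])/f,-(v-c["cy"])/f,-1])
    p=np.array(c["xyz"]); return p+d*(z-p[2])/d[2]
def proj(n,P,c=None):
    c=c or get_calibration(n); f=192/np.tan(np.radians(c["fovy"]/2)); o=c["orientation"]
    q=R.from_quat([*o[1:],o[0]]).inv().apply(np.array(P)-c["xyz"])
    return c["cx"]-f*q[0]/q[2], c["cy"]+f*q[1]/q[2]
E
python3 - <<'E'
from h import *
for n,boxes in {"top":[(150,225,40,35),(290,235,50,50)],"scene":[(320,143,40,40),(195,130,35,35)]}.items():
    im=cv2.imread(f"pics/{n}0.png")
    tiles=[cv2.resize(im[y:y+h,x:x+w],(400,300),interpolation=cv2.INTER_CUBIC) for x,y,w,h in boxes]
    globals()[n]=np.hstack(tiles)
cv2.imwrite("pics/crop.png",np.vstack([top,scene]))
im=cv2.imread("pics/top0.png"); g=cv2.cvtColor(im,cv2.COLOR_BGR2GRAY)
# plate & box outlines
m=cv2.morphologyEx((g>110).astype(np.uint8),cv2.MORPH_CLOSE,np.ones((3,3)))
for c in cv2.findContours(m,cv2.RETR_EXTERNAL,2)[0]:
    if cv2.contourArea(c)>1500:
        r=cv2.minAreaRect(c); print(r)
        for z in(.042,.04): print(z,[ray("top",*p,z)[:2].round(4).tolist() for p in cv2.boxPoints(r)],ray("top",*r[0],z)[:2])
print(g[230:256,158:187])
E
```

```text
((336.47186279296875, 253.84725952148438), (53.23587417602539, 93.73863220214844), 79.5625228881836)
0.042 [[0.5294, -0.1726], [0.5639, -0.3754], [0.451, -0.3896], [0.4183, -0.1903]] [ 0.49002987 -0.28150511]
0.04 [[0.5295, -0.1727], [0.5641, -0.376], [0.451, -0.3902], [0.4182, -0.1905]] [ 0.49009573 -0.28189008]
((140.52783203125, 246.25054931640625), (104.81909942626953, 136.457275390625), 85.95551300048828)
0.042 [[0.6162, 0.297], [0.6344, 0.0021], [0.4101, -0.0145], [0.3947, 0.2696]] [0.51169515 0.13905803]
0.04 [[0.6165, 0.2978], [0.6347, 0.0023], [0.41, -0.0144], [0.3946, 0.2703]] [0.51180335 0.1394949 ]
((483.3099670410156, 135.4171905517578), (65.37100219726562, 80.89960479736328), 6.842773914337158)
0.042 [[0.6686, -0.5353], [0.8575, -0.5739], [0.8378, -0.7234], [0.6495, -0.6802]] [ 0.75182826 -0.62786177]
0.04 [[0.669, -0.5362], [0.8583, -0.5748], [0.8385, -0.7247], [0.6498, -0.6814]] [ 0.75240572 -0.62892356]
((255.5, 27.5), (55.0, 511.0), 90.0)
0.042 [[1.088, 0.4822], [1.0877, -0.7285], [0.9467, -0.713], [0.9506, 0.4712]] [ 1.01747029 -0.11424143]
0.04 [[1.0892, 0.4833], 
[... 2528 characters left out ...]
135 143 147 157 162 164 162 155 146 138 129 121
  120 121 125 129 132 134 132 152 180 200 204]
 [203 197 176 149 132 130 132 133 134 134 136 138 136 129 126 124 122 122
  123 125 131 132 134 136 134 151 181 200 205]
 [203 197 177 151 135 132 132 133 129 129 127 129 126 125 122 122 123 128
  126 133 134 133 136 135 137 153 181 200 205]
 [203 198 179 153 139 136 135 137 136 136 135 134 132 133 130 134 134 135
  139 140 140 143 142 142 142 154 182 199 205]
 [203 198 185 166 156 153 156 154 153 155 154 154 155 154 153 153 154 155
  157 160 159 161 160 160 161 170 187 201 206]
 [204 201 195 187 183 182 181 182 180 181 181 183 182 181 183 182 184 183
  185 188 187 188 187 187 187 189 198 204 207]]
```

View pics/crop.png

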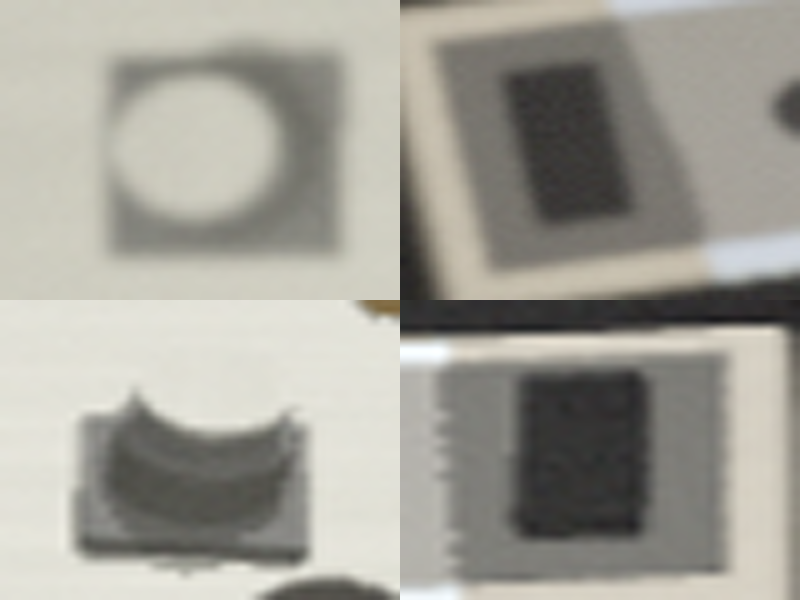

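```bash
python3 - <<'E'
from h import *
r=lambda n,u,v,z:print(n,u,v,z,ray(n,u,v,z).round(4))
r("top",169.2,241.6,.088); r("top",171.9,242.1,.05); r("top",310.4,258.3,.05); r("scene",210.4,146.4,.05)
# scene foot top-face corners (front L/R, approx back R)
T=lambda x,y:(320+x/10-.5,143+(y-300)/7.5-.5)
for p in [(80,540),(305,547),(308,425),(85,415)]: r("scene",*T(*p),.05)
# disc lower rim front in scene, at z=.084
r("scene",*T(215,433),.084)
# pin setter foot top, dowel pins/knob tops in top view
r("top",104,258.5,.088); r("top",111,259,.05)
r("top",117,208,.079); r("top",160,205,.079)
E
python3 -m jog '[{"grip":0},{"grip":0},{"grip":0},{"grip":0},{"grip":0},{"grip":0}]' 20
```

```text
top 169.2 241.6 0.088 [0.5179 0.0708 0.088 ]
top 171.9 242.1 0.05 [0.5192 0.0711 0.05  ]
top 310.4 258.3 0.05 [ 0.4811 -0.2237  0.05  ]
scene 210.4 146.4 0.05 [ 0.4817 -0.2227  0.05  ]
scene 327.5 174.5 0.05 [0.5443 0.0473 0.05  ]
scene 350.0 175.43333333333334 0.05 [0.5427 0.0958 0.05  ]
scene 350.3 159.16666666666666 0.05 [0.4941 0.0975 0.05  ]
scene 328.0 157.83333333333334 0.05 [0.4944 0.0479 0.05  ]
scene 341.0 160.23333333333335 0.084 [0.5315 0.0724 0.084 ]
top 104 258.5 0.088 [0.4854 0.2022 0.088 ]
top 111 259 0.05 [0.4853 0.1986 0.05  ]
top 117 208 0.079 [0.5898 0.1822 0.079 ]
top 160 205 0.079 [0.5952 0.0928 0.079 ]$[0]: bad value
```

```bash
python3 -m jog '[{"dx":0,"dy":0,"dz":0,"rx":0,"ry":0,"rz":0,"grip":0}]' 20; python3 - <<'E'
from h import *
s=read_state();o=s["eef_rot"];Q=R.from_quat([*o[1:],o[0]]);print(s["t"],s["finger_gap"]);print(Q.as_matrix().round(3))
for P in([.5185,.0715,.2444],[.4815,-.223,.2444]):print(Q.inv().apply(np.array(P)-s["ee_pos"]).round(4))
E
```

```text
t: 0.22
ee_pos: [0.2184, -0.5585, 0.2448]
eef_rot: [-0.001, 0.983, 0.185, -0.0]
contact_force: [-0.6, -1.0, 0.2]
finger_gap: 0.814
0.225 0.8137644621643334
[[ 0.931  0.364 -0.   ]
 [ 0.364 -0.931  0.001]
 [ 0.    -0.001 -1.   ]]
[ 0.5089 -0.4774  0.001 ]
[ 0.3672 -0.2166  0.0007]
```

```bash
python3 -m jog '[{"dx":0.5,"dy":-0.47,"dz":0,"rx":0,"ry":0,"rz":0,"grip":0},{"dx":1,"dy":-0.94,"dz":0,"rx":0,"ry":0,"rz":0,"grip":0},{"dx":1,"dy":-0.94,"dz":0,"rx":0,"ry":0,"rz":0,"grip":0},{"dx":1,"dy":-0.94,"dz":0,"rx":0,"ry":0,"rz":0,"grip":0},{"dx":1,"dy":-0.94,"dz":0,"rx":0,"ry":0,"rz":0,"grip":0},{"dx":1,"dy":-0.94,"dz":0,"rx":0,"ry":0,"rz":0,"grip":0},{"dx":1,"dy":-0.94,"dz":0,"rx":0,"ry":0,"rz":0,"grip":0},{"dx":1,"dy":-0.94,"dz":0,"rx":0,"ry":0,"rz":0,"grip":0},{"dx":1,"dy":-0.94,"dz":0,"rx":0,"ry":0,"rz":0,"grip":0},{"dx":1,"dy":-0.94,"dz":0,"rx":0,"ry":0,"rz":0,"grip":0},{"dx":1,"dy":-0.94,"dz":0,"rx":0,"ry":0,"rz":0,"grip":0},{"dx":1,"dy":-0.94,"dz":0,"rx":0,"ry":0,"rz":0,"grip":0},{"dx":1,"dy":-0.94,"dz":0,"rx":0,"ry":0,"rz":0,"grip":0},{"dx":1,"dy":-0.94,"dz":0,"rx":0,"ry":0,"rz":0,"grip":0},{"dx":1,"dy":-0.94,"dz":0,"rx":0,"ry":0,"rz":0,"grip":0},{"dx":1,"dy":-0.94,"dz":0,"rx":0,"ry":0,"rz":0,"grip":0},{"dx":1,"dy":-0.94,"dz":0,"rx":0,"ry":0,"rz":0,"grip":0},{"dx":1,"dy":-0.94,"dz":0,"rx":0,"ry":0,"rz":0,"grip":0},{"dx":1,"dy":-0.94,"dz":0,"rx":0,"ry":0,"rz":0,"grip":0},{"dx":0.5,"dy":-0.47,"dz":0,"rx":0,"ry":0,"rz":0,"grip":0}]'
cat > to.py <<'E'
from h import *
import sys
s=read_state();o=s["eef_rot"];Q=R.from_quat([*o[1:],o[0]])
print(s["t"],s["ee_pos"].round(4),s["contact_force"].round(2),s["finger_gap"],Q.as_matrix()[:,2].round(4))
for P in([.5185,.0715,.2444],[.4815,-.223,.2444]):print(Q.inv().apply(np.array(P)-s["ee_pos"]).round(4))
E
python3 to.py
```

```text
t: 2.72
ee_pos: [0.498, 0.032, 0.2453]
eef_rot: [-0.0, 0.982, 0.186, -0.0]
contact_force: [-0.1, -0.3, -0.3]
finger_gap: 0.002
2.725 [0.498  0.032  0.2453] [-0.12 -0.33 -0.33] 0.002358457639723851 [-2.e-04  4.e-04 -1.e+00]
[ 0.0336 -0.0292  0.0009]
[-0.1087  0.2313  0.0008]
```

```bash
python3 -m jog '[{"dx":0.68,"dy":-0.6,"dz":0,"rx":0,"ry":0,"rz":0,"grip":0},{"dx":0.68,"dy":-0.6,"dz":0.4,"rx":0,"ry":0,"rz":0,"grip":0},{"dx":0,"dy":0,"dz":1,"rx":0,"ry":0,"rz":0,"grip":0},{"dx":0,"dy":0,"dz":1,"rx":0,"ry":0,"rz":0,"grip":0},{"dx":0,"dy":0,"dz":1,"rx":0,"ry":0,"rz":0,"grip":0},{"dx":0,"dy":0,"dz":0.9,"rx":0,"ry":0,"rz":0,"grip":0},{"dx":0,"dy":0,"dz":0.4,"rx":0,"ry":0,"rz":0,"grip":0},{"dx":0,"dy":0,"dz":0,"rx":0,"ry":0,"rz":0,"grip":0},{"dx":0,"dy":0,"dz":0,"rx":0,"ry":0,"rz":0,"grip":0}]'; python3 to.py; python3 - <<'E'
from h import *
a=capture("scene");b=capture("top");w=capture("wrist")
cv2.imwrite("pics/s1.png",np.hstack([cv2.resize(a[60:220,280:450],(400,376)),cv2.resize(w,(400,376))])[...,::-1])
E
```

```text
t: 3.85
ee_pos: [0.5196, 0.0704, 0.1286]
eef_rot: [0.0, 0.983, 0.185, 0.001]
contact_force: [-1.4, 0.2, -0.3]
finger_gap: 0.0
3.85 [0.5196 0.0704 0.1286] [-1.35  0.21 -0.31] 0.0002645104041347457 [ 0.0014  0.     -1.    ]
[-0.0005 -0.0014 -0.1158]
[-0.1422  0.2594 -0.1158]
```

View pics/s1.png

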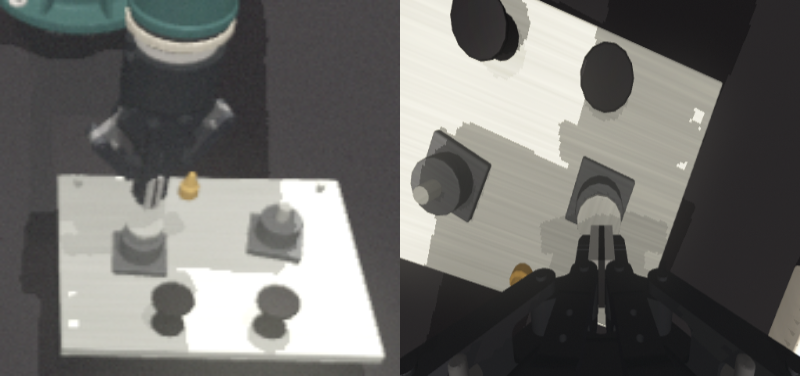

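The fingers are shut and sit over the disc: the tips are at (150,195), just above the disc at (145,225), and aligned with it in the wrist view. I'm descending in small steps.

```bash
python3 -m jog '[{"dx":0,"dy":0,"dz":0.4,"rx":0,"ry":0,"rz":0,"grip":0},{"dx":0,"dy":0,"dz":0.36,"rx":0,"ry":0,"rz":0,"grip":0},{"dx":0,"dy":0,"dz":0,"rx":0,"ry":0,"rz":0,"grip":0},{"dx":0,"dy":0,"dz":0,"rx":0,"ry":0,"rz":0,"grip":0},{"dx":0,"dy":0,"dz":0,"rx":0,"ry":0,"rz":0,"grip":0}]' | grep -v rot
python3 -m jog '[{"dx":0,"dy":0,"dz":0.12,"rx":0,"ry":0,"rz":0,"grip":0},{"dx":0,"dy":0,"dz":0,"rx":0,"ry":0,"rz":0,"grip":0},{"dx":0,"dy":0,"dz":0,"rx":0,"ry":0,"rz":0,"grip":0}]'| grep -v rot
python3 to.py
```

```text
t: 4.62
ee_pos: [0.5192, 0.0704, 0.109]
contact_force: [0.3, -0.1, -0.6]
finger_gap: 0.001
t: 5.0
ee_pos: [0.519, 0.0704, 0.1058]
contact_force: [0.2, 0.2, 0.2]
finger_gap: 0.002
5.0 [0.519  0.0704 0.1058] [0.2  0.15 0.23] 0.0016035001145204742 [-1.e-04  1.e-04 -1.e+00]
[-0.     -0.0012 -0.1386]
[-0.1418  0.2596 -0.1386]
```

```bash
python3 -m jog '[{"dx":0,"dy":0,"dz":0.1,"rx":0,"ry":0,"rz":0,"grip":0},{"dx":0,"dy":0,"dz":0,"rx":0,"ry":0,"rz":0,"grip":0},{"dx":0,"dy":0,"dz":0,"rx":0,"ry":0,"rz":0,"grip":0}]'| grep -v rot
python3 -m jog '[{"dx":0,"dy":0,"dz":0.1,"rx":0,"ry":0,"rz":0,"grip":0},{"dx":0,"dy":0,"dz":0,"rx":0,"ry":0,"rz":0,"grip":0},{"dx":0,"dy":0,"dz":0,"rx":0,"ry":0,"rz":0,"grip":0}]'| grep -v rot
```

```text
t: 5.38
ee_pos: [0.519, 0.0704, 0.1033]
contact_force: [-0.5, -0.1, 0.0]
finger_gap: -0.001
t: 5.75
ee_pos: [0.5193, 0.0704, 0.101]
contact_force: [-0.1, 0.3, 2.0]
finger_gap: 0.004
```

```bash
python3 -m jog '[{"dx":0,"dy":0,"dz":0.12,"rx":0,"ry":0,"rz":0,"grip":0},{"dx":0,"dy":0,"dz":0,"rx":0,"ry":0,"rz":0,"grip":0},{"dx":0,"dy":0,"dz":0,"rx":0,"ry":0,"rz":0,"grip":0}]'| grep -v rot
python3 -m jog '[{"dx":0,"dy":0,"dz":0.1,"rx":0,"ry":0,"rz":0,"grip":0},{"dx":0,"dy":0,"dz":0,"rx":0,"ry":0,"rz":0,"grip":0},{"dx":0,"dy":0,"dz":0,"rx":0,"ry":0,"rz":0,"grip":0}]'| grep -v rot; for i in 1 2 3; do python3 -m jog '[{"dx":0,"dy":0,"dz":0,"rx":0,"ry":0,"rz":0,"grip":0}]'| grep -E 'ee_pos|force'; done
```

```text
t: 6.12
ee_pos: [0.5193, 0.0704, 0.098]
contact_force: [0.4, 0.3, 3.7]
finger_gap: -0.003
t: 6.5
ee_pos: [0.5193, 0.0704, 0.0954]
contact_force: [0.6, -0.0, 6.2]
finger_gap: -0.001
ee_pos: [0.5193, 0.0704, 0.0955]
contact_force: [0.7, 0.1, 5.5]
ee_pos: [0.5192, 0.0704, 0.0954]
contact_force: [-0.5, 0.0, 4.7]
ee_pos: [0.5193, 0.0704, 0.0955]
contact_force: [0.6, 0.7, 5.1]
```

Held at about 6 mm with 5 N, which matches the spring. Releasing it and moving over the bar key.

```bash
python3 -m jog '[{"dx":0,"dy":0,"dz":-0.16,"rx":0,"ry":0,"rz":0,"grip":0},{"dx":0,"dy":0,"dz":-0.16,"rx":0,"ry":0,"rz":0,"grip":0},{"dx":0,"dy":0,"dz":-0.16,"rx":0,"ry":0,"rz":0,"grip":0},{"dx":0,"dy":0,"dz":-0.32,"rx":0,"ry":0,"rz":0,"grip":0},{"dx":0,"dy":0,"dz":0,"rx":0,"ry":0,"rz":0,"grip":0},{"dx":0,"dy":0,"dz":-1,"rx":0,"ry":0,"rz":0,"grip":0},{"dx":0,"dy":0,"dz":-1,"rx":0,"ry":0,"rz":0,"grip":0},{"dx":0,"dy":0,"dz":0,"rx":0,"ry":0,"rz":0,"grip":0}]'; python3 to.py
python3 -m jog '[{"dx":-0.2,"dy":0.4,"dz":0,"rx":0,"ry":0,"rz":0,"grip":0},{"dx":-0.5,"dy":0.9,"dz":0,"rx":0,"ry":0,"rz":0,"grip":0},{"dx":-0.5,"dy":0.9,"dz":0,"rx":0,"ry":0,"rz":0,"grip":0},{"dx":-0.5,"dy":0.9,"dz":0,"rx":0,"ry":0,"rz":0,"grip":0},{"dx":-0.5,"dy":0.9,"dz":0,"rx":0,"ry":0,"rz":0,"grip":0},{"dx":-0.5,"dy":0.9,"dz":0,"rx":0,"ry":0,"rz":0,"grip":0},{"dx":-0.5,"dy":0.9,"dz":0,"rx":0,"ry":0,"rz":0,"grip":0},{"dx":-0.5,"dy":0.9,"dz":0,"rx":0,"ry":0,"rz":0,"grip":0},{"dx":-0.5,"dy":0.9,"dz":0,"rx":0,"ry":0,"rz":0,"grip":0},{"dx":-0.5,"dy":0.9,"dz":0,"rx":0,"ry":0,"rz":0,"grip":0},{"dx":-0.5,"dy":0.9,"dz":0,"rx":0,"ry":0,"rz":0,"grip":0},{"dx":-0.47,"dy":0.98,"dz":0,"rx":0,"ry":0,"rz":0,"grip":0},{"dx":0,"dy":0,"dz":0,"rx":0,"ry":0,"rz":0,"grip":0},{"dx":0,"dy":0,"dz":0,"rx":0,"ry":0,"rz":0,"grip":0}]'; python3 to.py
```

```text
t: 7.88
ee_pos: [0.5204, 0.0704, 0.1669]
eef_rot: [0.0, 0.983, 0.185, 0.002]
contact_force: [1.1, 0.2, 0.1]
finger_gap: 0.002
7.875 [0.5204 0.0704 0.1669] [1.08 0.16 0.05] 0.0015349788675283159 [ 3.7e-03  1.0e-04 -1.0e+00]
[-0.0011 -0.0016 -0.0775]
[-0.1428  0.2592 -0.0776]
t: 9.62
ee_pos: [0.4805, -0.2224, 0.1644]
eef_rot: [-0.001, 0.983, 0.185, -0.001]
contact_force: [-0.4, 0.2, 0.1]
finger_gap: -0.005
9.625 [ 0.4805 -0.2224  0.1644] [-0.42  0.16  0.12] -0.004789485637246087 [-0.0018  0.0016 -1.    ]
[ 0.1421 -0.2601 -0.0796]
[ 0.0006  0.0008 -0.08  ]
```

```bash
python3 -m jog '[{"dx":0,"dy":0,"dz":0.5,"rx":0,"ry":0,"rz":0,"grip":0},{"dx":0,"dy":0,"dz":1,"rx":0,"ry":0,"rz":0,"grip":0},{"dx":0,"dy":0,"dz":1,"rx":0,"ry":0,"rz":0,"grip":0},{"dx":0,"dy":0,"dz":0.7,"rx":0,"ry":0,"rz":0,"grip":0},{"dx":0,"dy":0,"dz":0.4,"rx":0,"ry":0,"rz":0,"grip":0},{"dx":0,"dy":0,"dz":0.2,"rx":0,"ry":0,"rz":0,"grip":0},{"dx":0,"dy":0,"dz":0,"rx":0,"ry":0,"rz":0,"grip":0},{"dx":0,"dy":0,"dz":0,"rx":0,"ry":0,"rz":0,"grip":0},{"dx":0,"dy":0,"dz":0,"rx":0,"ry":0,"rz":0,"grip":0}]'; python3 to.py; python3 - <<'E'
from h import *
a=capture("scene");w=capture("wrist")
cv2.imwrite("pics/s2.png",np.hstack([cv2.resize(a[80:200,130:260],(400,376)),cv2.resize(w,(400,376))])[...,::-1])
E
```

```text
t: 10.75
ee_pos: [0.4819, -0.2231, 0.0708]
eef_rot: [0.0, 0.983, 0.185, 0.0]
contact_force: [0.0, 0.3, -0.0]
finger_gap: -0.002
10.75 [ 0.4819 -0.2231  0.0708] [ 0.    0.27 -0.01] -0.0018042656176969706 [ 9.e-04 -5.e-04 -1.e+00]
[ 0.1415 -0.2609 -0.1737]
[-2.000e-04 -1.000e-04 -1.736e-01]
```

View pics/s2.png

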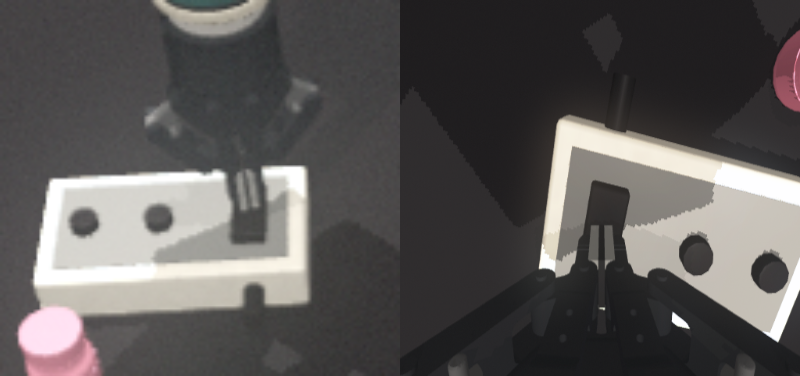

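The fingertips are over the bar key, at (248,205) in the scene half and (602,225) in the wrist half, and well clear of the round keys. Pressing.

```bash
python3 -m jog '[{"dx":0,"dy":0,"dz":0.2,"rx":0,"ry":0,"rz":0,"grip":0},{"dx":0,"dy":0,"dz":0.1,"rx":0,"ry":0,"rz":0,"grip":0},{"dx":0,"dy":0,"dz":0,"rx":0,"ry":0,"rz":0,"grip":0},{"dx":0,"dy":0,"dz":0,"rx":0,"ry":0,"rz":0,"grip":0}]'| grep -v rot
python3 -m jog '[{"dx":0,"dy":0,"dz":0.1,"rx":0,"ry":0,"rz":0,"grip":0},{"dx":0,"dy":0,"dz":0,"rx":0,"ry":0,"rz":0,"grip":0},{"dx":0,"dy":0,"dz":0,"rx":0,"ry":0,"rz":0,"grip":0}]'| grep -v rot
```

```text
t: 11.35
ee_pos: [0.4815, -0.2229, 0.0628]
contact_force: [0.7, -0.1, 2.1]
finger_gap: 0.0
t: 11.72
ee_pos: [0.4815, -0.223, 0.0604]
contact_force: [0.3, 0.1, 3.7]
finger_gap: -0.001
```

```bash
python3 -m jog '[{"dx":0,"dy":0,"dz":0.07,"rx":0,"ry":0,"rz":0,"grip":0},{"dx":0,"dy":0,"dz":0,"rx":0,"ry":0,"rz":0,"grip":0},{"dx":0,"dy":0,"dz":0,"rx":0,"ry":0,"rz":0,"grip":0},{"dx":0,"dy":0,"dz":0,"rx":0,"ry":0,"rz":0,"grip":0}]'| grep -v rot
```

```text
t: 12.22
ee_pos: [0.4815, -0.223, 0.0586]
contact_force: [-0.9, 0.0, 4.1]
finger_gap: -0.003
```

```bash
python3 -m jog '[{"dx":0,"dy":0,"dz":-0.16,"rx":0,"ry":0,"rz":0,"grip":0},{"dx":0,"dy":0,"dz":-0.16,"rx":0,"ry":0,"rz":0,"grip":0},{"dx":0,"dy":0,"dz":-0.4,"rx":0,"ry":0,"rz":0,"grip":0},{"dx":0,"dy":0,"dz":-1,"rx":0,"ry":0,"rz":0,"grip":0},{"dx":0,"dy":0,"dz":-1,"rx":0,"ry":0,"rz":0,"grip":0},{"dx":0,"dy":0,"dz":-1,"rx":0,"ry":0,"rz":0,"grip":0},{"dx":0,"dy":0,"dz":-1,"rx":0,"ry":0,"rz":0,"grip":0},{"dx":0,"dy":0,"dz":0,"rx":0,"ry":0,"rz":0,"grip":0},{"dx":0,"dy":0,"dz":0,"rx":0,"ry":0,"rz":0,"grip":0},{"dx":0,"dy":0,"dz":0,"rx":0,"ry":0,"rz":0,"grip":0}]'; python3 - <<'E'
from h import *
a=capture("scene")[...,::-1];b=capture("top")[...,::-1]
a0=cv2.imread("pics/scene0.png")
for n,(y0,y1,x0,x1) in {"plate":(125,220,295,445),"loose":(180,320,75,235),"bar":(130,170,195,230)}.items():
    d=cv2.absdiff(a,a0)[y0:y1,x0:x1].max(2); print(n,(d>40).sum(),d.max())
cv2.imwrite("pics/s3.png",np.hstack([cv2.resize(a0[100:320,70:450],(400,300)),cv2.resize(a[100:320,70:450],(400,300))]))
E
```

```text
t: 13.48
ee_pos: [0.4807, -0.2224, 0.1755]
eef_rot: [-0.001, 0.983, 0.185, -0.001]
contact_force: [0.2, -0.2, 0.9]
finger_gap: 0.0
plate 0 40
loose 0 39
bar 439 93
```

View pics/s3.png

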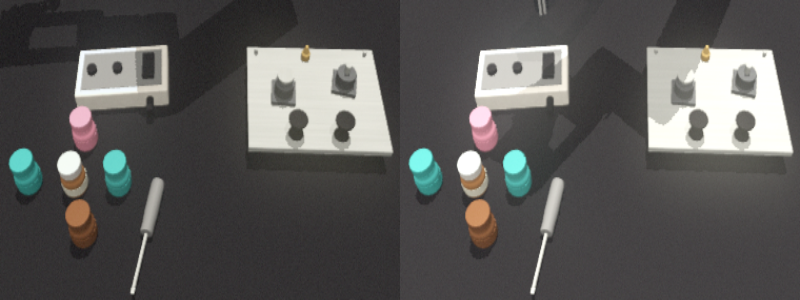

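Before and after match: the setters at (684,90) and (745,78), the nozzle, the jar and the driver are unmoved. The only difference around the bar key is the arm's shadow. Handing in.

```bash
python3 -c "from bench import *;s=read_state();print(s['t'],s['contact_force']);print(hand_in())"
```

```text
13.575 [ 0.05109031 -0.64064936 -0.08730567]
the job is handed in; nothing more can be done
None
```

I pressed and released the disc plunger and then the bar key, and handed the job in at t = 13.6 s. I never read the joints directly; the depths come from the TCP height, checked against the spring force.

- **Disc plunger:** with the gripper shut, I pressed it in about 6 mm (about 5 N), held it for about 0.4 s or more, and let it up.
- **Bar key:** I pressed it about 5 mm (about 4 N) and let it up.
- **Measured positions:** the two camera views agreed within 2 mm on the bar key and on the disc setter. The setters came out 133 mm apart, inside the stated 130 to 136 mm.
- **Last checks:** the final wrist force was within noise and the fingers were well clear of everything. Comparing the scene picture with the first one, nothing on the plate and none of the loose things had visibly moved.
- **Not confirmed:** the picture comparison did flag a change around the bar key. By eye it was the arm's shadow and the key looked up, but that is the only check on it being fully back. The top-view picture taken at the end was not compared.

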